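# Draw the long rod out of its storage tube

### The job

Roll the black edge thumbwheel in the housing beside the tube with a fingertip until the keeper blade that stands in front of the rod is fully down; work it by the wheel, do not push the blade. Then draw the long steel rod out of the horizontal tube, re-gripping it along its length as often as the vee rests force you to, until its inner end is a finger's width clear of the tube, and leave it lying in both vee rests with the blade still down. Do not drop the rod off the rack or shift the things lying about.

Things in the scene. Friction and masses are not known exactly. Their poses are not given: they have to be found in the camera images.
- rack: Fixed rack: aluminium bar 455 x 36 x 12 mm on the bench top, carrying tube, keeper, vee rests and thumbwheel housing. Origin on the bench top below the tube's mouth; x = the direction in which the rod is drawn out, z up. The steel tube runs from x = -200 to 0 mm: outer diameter 24, bore 18, tail end closed; two clamps on it reach z = 99 mm
- mouth (a point): Centre of the tube's mouth at the height of the rod's axis: rack frame (0, 0, 75 mm); axes as the rack's. The collar round the mouth has 29 mm diameter. From here to rest 1 the rod is free to be gripped from above; only the keeper and its guide stand there
- wheel_top (a point): Topmost point of the thumbwheel's rim: rack frame (-48, +44, 65.5 mm), does not turn; axes as the rack's. Robot's side of the tube. Black wheel, diameter 53, width 10, 18 low cross ribs, axle parallel to the rack's y; it stands 10 mm out of a slot 47 mm long in the top (z = 55 mm) of a grey housing 70 (x) x 36 (y) mm
- wheel (a joint): Turn of the thumbwheel, 0 to 1.3 rad. It grows when the top of the rim is moved towards +x of the rack (towards the mouth). It turns with light friction (about 1 N at the rim) and stays where it is left. It drives the keeper blade: 0 = blade fully up, 1.3 = end stop, blade fully down
- keeper: Steel keeper blade, 5 mm thick (x), 18 mm wide, upright across the rod's way; origin at the middle of its lower end, rack x = 62.5 mm. Upper end 56 mm above the origin: z = 88 mm when up (wheel 0), 48 mm when down, 20 mm below the rod. Its fixed guide (x = 51 to 74, 32 mm wide) is 36 mm high
- rod: Loose round steel rod, 240 mm long, 14 mm diameter, about 0.3 kg, rounded ends; origin at its middle, x axis along it towards the head, the end that sticks out of the tube. At the start the head stands 46 to 56 mm out of the mouth
- rod_head (a point): Outer end of the rod, 120 mm from its middle
- rod_tail (a point): Inner end of the rod, 120 mm from its middle; at the start deep in the tube
- rest_1 (a point): Axis of a rod that lies in vee rest 1: rack frame (130, 0, 73.5 mm); axes as the rack's. The rest is 16 mm long in x, 40 mm wide at its top, which is at z = 79 mm: fingers that hold the rod cannot pass it
- rest_2 (a point): Axis of a rod that lies in vee rest 2, like rest 1: rack frame (220, 0, 73.5 mm); axes as the rack's
- cylinder_a: Loose lock cylinder, 43 x 24 x 40 mm, a bystander on the robot's side of the tube; origin at its underside
- cylinder_b: Loose lock cylinder, 43 x 24 x 40 mm, a bystander on the robot's side of the keeper; origin at its underside
- padlock: Loose padlock lying flat, 77 x 50 x 21 mm, a bystander beyond the rod; origin at its underside
- tape: Loose roll of black tape, 57 x 54 x 19 mm, a bystander on the mat in front of the toolbox; origin at its underside

How it is judged:
By the outcome, as a careful person would: the job done as asked, in the order asked, and still so for the second after the job is handed in, with the robot touching nothing.
It also fails if it takes over 58 s, if anything falls off the work surface, if the arm or the gripper's body presses on something with over 40 N, if the wrist force passes 120 N, or if a joint passes its speed limit or range.

### The arm

A 6-joint arm with a two-finger parallel gripper is mounted at the origin on a cart in front of the work surface, level with it; the furniture and walls round the work are solid. World frame = base frame: x ahead of the robot, y to its left, z up, the work surface at z = 0. Lengths are in m, angles in rad, forces in N, time in s.
With the tool pointing down it reaches from about 0.25 to 0.725 m from the base axis. Payload 4 kg.
Tool frame: the origin (TCP) lies midway between the tips of the shut fingers; the grasp point (between the pads) lies 19 mm behind it; z points along the fingers, y is the line along which they close (so a half turn about z gives the same grasp; the last joint's range is limited). The gripper opens to 85 mm and grips with 20 to 120 N. Pads are 22 mm wide; open, the fingers measure 114 mm over their backs; the gripper's body (76 mm by 85 mm) begins 54 mm behind the grasp point. The pads swing forward as they close: fully open they stand 13 mm farther back than shut.
Start: joints at [0, 0.241, 0.005, 1.335, 0, 1.571], TCP at [0.5, -0, 0.231] pointing down, gripper open.
Joint ranges: [-2.72, 2.72], [-1.05, 1.87], [-1.09, 1.28], [-1.99, 2.15], [-1.42, 1.44], [-3.14, 3.14]. Speed limits (rad/s): [2.79, 2.79, 3.14, 3.14, 3.14, 3.14].

### API

Orientations are given as a unit quaternion [x, y, z, w].
In Python, from workcell import bot gives the robot as it stands.
- The arm moves only by the tool move_arm, never from a script. Its argument "motion" is a list of rows, each an object of numbers: "x", "y", "z": the shift along the tool's x, y, z in cm; "yaw": the turn about the tool's z in degrees. A call has 1 to 20 rows; each row is the pose to reach, as a shift and turn from the pose commanded when the call began, along the tool's axes at that moment; what a row does not reach only later rows make up. A row lasts 1/8 s, in which the tool goes at most 62.5 mm and 10.7 degrees, less where a joint would pass 70% of its speed; a pose out of reach is approached as far as the arm can. A call with a gripper value outside its range is refused whole. "gripper" is the opening, from -1 (shut) to 1 (fully open), set as the call begins (left out, the last holds). The fingers move at their own pace and stop on an object; the grip force is fixed at half the most. Time passes only in rows, so rows that repeat a pose let the fingers close. It gives the time, the measured TCP pose, the force, the opening and the grip force at its end, in the units of the state.
- bot.get_obs(): the state, without advancing time (a new reading comes with each control period).
- bot.camera(name): name is "scene" or "side" or "wrist"; returns the picture (480x640x3 uint8, blue, green, red); there is no depth.
- bot.camera_model(name): a dict with "K" (3x3 intrinsics, pixels), "dist" ([k1, k2, p1, p2, k3] as OpenCV has them; the pictures are not rectified), "world_from_camera" (4x4, takes a point from camera to world coordinates). Camera axes: x right, y down, z forward; pixel columns grow to the right and rows downward; lengths in m; the calibration is good to about 2 mm. A picture is of the moment at which its call begins: read the wrist's pose just before it. camera_model takes no time and is no camera call; for the wrist camera it gives the pose at the moment of the call.
- bot.job_done(): hands the job in; it is judged then, once.
Trained networks look in the newest picture that a camera, given by its name, has taken for a name from the list of things; names that differ only in an ending like _2 or _b are one class to them, and where a whole thing is asked for, a point or a joint stands for the part that bears it (a point fixed in the world has none). Each returns a list of dicts, best first, with "score" (0 to 1); they miss things now and then, are a little off and sometimes report something else, mostly with a low value. They report only what shows in the picture. A call takes as long as a camera call.
- bot.cut_out(camera, name): "mask" (480x640 bool, what is visible of it) and "centre" ([row, column] in pixels, amid what is visible of it).
The state is a dict: "clock": time; "joint_pos": joint angles; "joint_vel": joint speeds; "tau": joint torques, N m; "eef_pos": TCP position; "tool_rot": TCP orientation; "ft_force": force on the tool from outside, world axes, zero at the start; "ft_torque": the same for the moment, N m; "grip_width": finger opening in m; "grasp_force": force on a finger pad.
Only numpy, scipy, OpenCV 4.12 (cv2) and the standard library are available. Lean on these libraries where they do the work, as an engineer would, in place of code of your own. Each camera call takes 0.05 s, during which the arm holds its last target. There are 200 camera calls.

## Working session

There is one attempt and no reset: what is moved stays moved. The work goes in short steps, Python scripts to look and compute and a tool call to move; the robot and the scene stay as the last step left them, time stands still between calls to the robot, and variables do not carry over. Pictures are saved under pics/ and viewed, at most 10 in all, crops included, and the job is handed in when it is done.

Besides the shell and the picture viewer there is one more tool, called after "Request:" in YAML: its name, and indented under it one key for each argument. move_arm: Moves the arm, as the interface text tells. Its arguments: {"type":"object","properties":{"motion":{"type":"array"},"gripper":{"type":"number"}},"required":["motion"]}

```bash
mkdir -p pics; ls
cat > h.py <<'E'
import numpy as np, cv2
from workcell import bot
def ray(cam,px):
    m=bot.camera_model(cam); p=cv2.undistortPoints(np.array([[px]],float),np.array(m['K']),np.array(m['dist']))[0,0]
    T=np.array(m['world_from_camera']); d=T[:3,:3]@np.r_[p,1]; return T[:3,3],d/np.linalg.norm(d)
def at_z(cam,px,z):
    o,d=ray(cam,px); return o+d*(z-o[2])/d[2]
def proj(cam,P):
    m=bot.camera_model(cam); T=np.linalg.inv(np.array(m['world_from_camera']))
    return cv2.projectPoints(np.atleast_2d(P).astype(float),cv2.Rodrigues(T[:3,:3])[0],T[:3,3],np.array(m['K']),np.array(m['dist']))[0][:,0]
E
python3 - <<'E'
from h import *
np.set_printoptions(precision=3,suppress=True)
for c in ['scene','side']:
    im=bot.camera(c); cv2.imwrite(f'pics/{c}0.png',im)
    for n in ['rack','wheel','keeper','rod','cylinder_a','padlock']:
        for r in bot.cut_out(c,n)[:2]:
            ys,xs=np.where(r['mask']); print(c,n,round(r['score'],2),np.round(r['centre']),xs.min(),xs.max(),ys.min(),ys.max())
print(bot.get_obs())
E
```

```text
pics
scene rack 0.73 [321. 413.] 281 506 266 361
scene wheel 0.49 [333. 414.] 404 426 328 337
scene keeper 0.71 [330. 378.] 367 387 323 342
scene keeper 0.4 [300. 369.] 363 369 288 310
scene rod 0.74 [297. 385.] 370 397 292 305
scene cylinder_a 0.81 [351. 451.] 439 461 346 361
scene cylinder_a 0.8 [328. 378.] 367 387 322 342
scene padlock 0.63 [254. 370.] 358 391 244 266
scene padlock 0.17 [301. 366.] 362 369 288 310
side rack 0.84 [316. 363.] 277 435 240 364
side wheel 0.67 [313. 360.] 350 366 311 322
side keeper 0.52 [284. 334.] 331 336 273 289
side keeper 0.36 [308. 335.] 325 339 301 320
side rod 0.7 [282. 345.] 336 353 275 289
side rod 0.67 [346. 382.] 372 393 336 355
side cylinder_a 0.64 [344. 383.] 372 393 336 355
side cylinder_a 0.47 [310. 333.] 325 339 301 321
side padlock 0.6 [260. 366.] 358 387 249 267
{'clock': 0.7, 'joint_pos': array([-0.   ,  0.241,  0.005,  1.335,  0.   ,  1.571]), 'joint_vel': array([-0.   ,  0.   ,  0.001,  0.001,  0.001, -0.   ]), 'tau': array([ -0.   , -37.208,  25.264,   0.001,  -0.   ,  -0.   ]), 'eef_pos': array([0.5  , 0.   , 0.231]), 'tool_rot': array([0.707, 0.707, 0.   , 0.   ]), 'ft_force': array([ 0.542, -0.242,  0.15 ]), 'ft_torque': array([ 0.003, -0.012,  0.016]), 'grasp_force': 0.0, 'grip_width': 0.08519857662921966}
```

Run:
```python
import cv2,numpy as np
a=cv2.imread('pics/scene0.png')[225:385,260:520]; b=cv2.imread('pics/side0.png')[225:385,250:450]
cv2.imwrite('pics/a0.png',cv2.resize(a,None,fx=3,fy=3,interpolation=2)); cv2.imwrite('pics/b0.png',cv2.resize(b,None,fx=3.5,fy=3.5,interpolation=2))
```

```text
(no output)
```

View pics/a0.png

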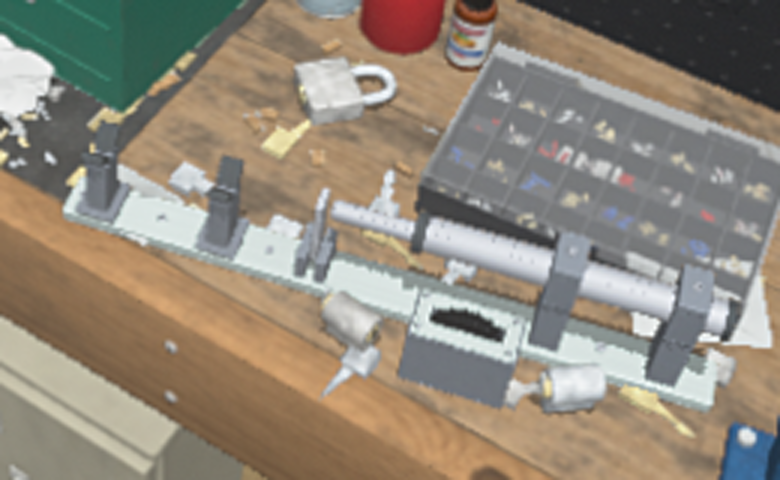

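View pics/b0.png

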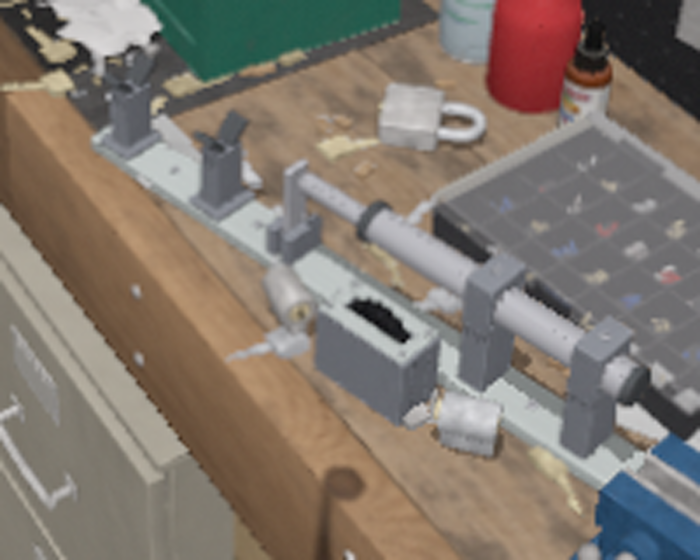

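```bash
cat > fit.py <<'E'
from h import *
from scipy.optimize import least_squares
np.set_printoptions(precision=4,suppress=True)
P=[('scene',(468,318),(-48,44,63)),('scene',(323,190),(62.5,0,88)),('scene',(728,318),(-200,0,75)),('scene',(416,230),(0,0,75)),('scene',(222,195),(130,0,70)),('scene',(100,160),(220,0,70)),
('side',(380,318),(-48,44,63)),('side',(296,165),(62.5,0,88)),('side',(633,382),(-200,0,75)),('side',(366,218),(0,0,75)),('side',(222,145),(130,0,70)),('side',(130,82),(220,0,70))]
def px(c,p): return (p[0]/3+260,p[1]/3+225) if c=='scene' else (p[0]/3.5+250,p[1]/3.5+225)
def W(q,p):
    c,s=np.cos(q[2]),np.sin(q[2]); p=np.array(p)/1000.; return np.array([q[0]+c*p[0]-s*p[1],q[1]+s*p[0]+c*p[1],p[2]])
f=lambda q:np.concatenate([proj(c,W(q,w))[0]-px(c,p) for c,p,w in P])
o=at_z('scene',px('scene',(416,230)),.075)
r=min((least_squares(f,[o[0],o[1],a],loss='soft_l1') for a in np.arange(-3,3,.7)),key=lambda r:r.cost)
print(r.x,np.degrees(r.x[2])); print(r.fun.reshape(-1,2))
q=r.x
for n,p in dict(wheel=(-48,44,65.5),head=(50,0,75),rest1=(130,0,73.5),rest2=(220,0,73.5),tail=(-200,0,75)).items(): print(n,W(q,p))
for p in [(335,210)]: print('head',at_z('scene',px('scene',p),.075))
for p in [(352,318),(572,388)]: print('cyl',at_z('scene',px('scene',p),.02))
E
python3 fit.py
```

```text
Traceback (most recent call last):
  File "fit.py", line 11, in <module>
    r=min((least_squares(f,[o[0],o[1],a],loss='soft_l1') for a in np.arange(-3,3,.7)),key=lambda r:r.cost)
  File "fit.py", line 11, in <genexpr>
    r=min((least_squares(f,[o[0],o[1],a],loss='soft_l1') for a in np.arange(-3,3,.7)),key=lambda r:r.cost)
           ~~~~~~~~~~~~~^^^^^^^^^^^^^^^^^^^^^^^^^^^^^^^^
  File "fit.py", line 9, in <lambda>
    f=lambda q:np.concatenate([proj(c,W(q,w))[0]-px(c,p) for c,p,w in P])
                               ~~~~^^^^^^^^^^
  File "h.py", line 9, in proj
    m=bot.camera_model(cam); T=np.linalg.inv(np.array(m['world_from_camera']))
ValueError: time passes only in moves, steps and waits
```

```bash
sed -i 's/bot.camera_model(cam)/cm(cam)/; 2a _c={}\ndef cm(c):\n    if c not in _c: _c[c]=bot.camera_model(c)\n    return _c[c]' h.py; python3 fit.py
```

```text
[ 0.4665 -0.3321  1.8408] 105.4674056948862
[[ 1.317   0.1612]
 [ 0.0677  2.1945]
 [ 0.3639  0.1015]
 [-0.4559  1.3904]
 [ 0.514  -2.4548]
 [-0.5804 -2.0913]
 [ 0.2375 -2.2857]
 [-0.7783 -1.1462]
 [ 1.6667  0.8314]
 [ 0.5176  1.1171]
 [-1.5704 -2.454 ]
 [-2.2473 -0.8445]]
wheel [ 0.4369 -0.3901  0.0655]
head [ 0.4532 -0.284   0.075 ]
rest1 [ 0.4318 -0.2068  0.0735]
rest2 [ 0.4078 -0.1201  0.0735]
tail [ 0.5198 -0.5249  0.075 ]
head [ 0.4543 -0.2795  0.075 ]
cyl [ 0.4226 -0.3166  0.02  ]
cyl [ 0.456  -0.4593  0.02  ]
```

Request:
move_arm:
  motion:
    - {"x": -6, "y": -1, "yaw": -5}
    - {"x": -12, "y": -2, "yaw": -10}
    - {"x": -18, "y": -3, "yaw": -15.5}
    - {"x": -24, "y": -4, "yaw": -15.5}
    - {"x": -30, "y": -4.5, "yaw": -15.5}
    - {"x": -33, "y": -4.5, "yaw": -15.5}
    - {"x": -33, "y": -4.5, "yaw": -15.5}
    - {"x": -33, "y": -4.5, "yaw": -15.5}
  gripper: -1

```text
invalid input at $.motion[0]: expected keys x, y, z, yaw
```

Run:
```python
from h import *
im=bot.camera('wrist'); cv2.imwrite('pics/w1.png',im)
np.save('w1T.npy',np.array(cm('wrist')['world_from_camera'])); print(cm('wrist')['world_from_camera'])
for n in ['wheel','keeper','rod','cylinder_a','rack']:
    for r in bot.cut_out('wrist',n)[:2]:
        ys,xs=np.where(r['mask']); print(n,round(r['score'],2),np.round(r['centre']),xs.min(),xs.max(),ys.min(),ys.max())
```

```text
[[ 9.99999901e-01 -4.43898905e-04  4.17900864e-05  4.99965093e-01]
 [-4.14979379e-04 -9.60914193e-01 -2.76846060e-01  7.04800076e-02]
 [ 1.63048350e-04  2.76846015e-01 -9.60914282e-01  3.73843606e-01]
 [ 0.00000000e+00  0.00000000e+00  0.00000000e+00  1.00000000e+00]]
rack 0.57 [354. 248.] 207 289 293 431
rack 0.3 [397. 420.] 387 450 387 415
```

View pics/w1.png

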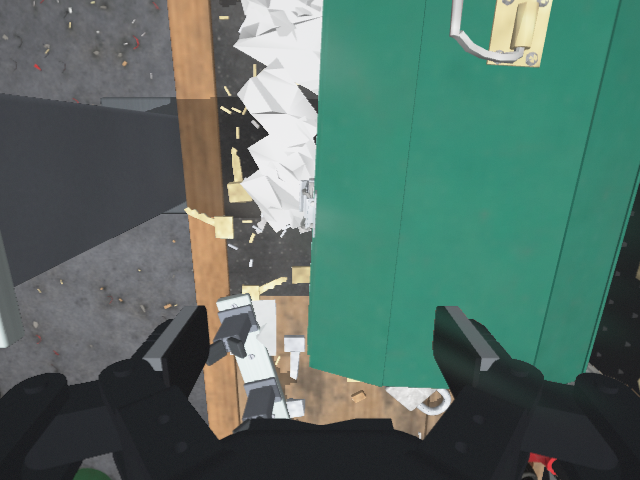

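Request:
move_arm:
  motion:
    - {"x": -6, "y": -1, "z": 0, "yaw": -5}
    - {"x": -12, "y": -2, "z": 0, "yaw": -10}
    - {"x": -18, "y": -3, "z": 0, "yaw": -15.5}
    - {"x": -24, "y": -4, "z": 0, "yaw": -15.5}
    - {"x": -30, "y": -4.5, "z": 0, "yaw": -15.5}
    - {"x": -35, "y": -4.5, "z": 0, "yaw": -15.5}
    - {"x": -35, "y": -4.5, "z": 0, "yaw": -15.5}
    - {"x": -35, "y": -4.5, "z": 0, "yaw": -15.5}
  gripper: -1

```text
clock: 2.0
eef_pos: [0.4547, -0.3497, 0.2309]
tool_rot: [0.605, 0.796, 0.0, -0.001]
ft_force: [-0.0, 0.5, 0.0]
grip_width: -0.0002
grasp_force: 0.0
```

Run:
```python
from h import *
im=bot.camera('wrist'); cv2.imwrite('pics/w2.png',im)
import pickle; pickle.dump(cm('wrist'),open('w2.pkl','wb')); print(np.round(cm('wrist')['world_from_camera'],4))
for n in ['wheel','keeper','rod','cylinder_a','rack']:
    for r in bot.cut_out('wrist',n)[:2]:
        ys,xs=np.where(r['mask']); print(n,round(r['score'],2),np.round(r['centre']),xs.min(),xs.max(),ys.min(),ys.max())
```

```text
[[ 9.636e-01  2.571e-01  7.380e-02  4.361e-01]
 [ 2.675e-01 -9.261e-01 -2.660e-01 -2.813e-01]
 [-1.000e-04  2.760e-01 -9.611e-01  3.737e-01]
 [ 0.000e+00  0.000e+00  0.000e+00  1.000e+00]]
wheel 0.82 [255. 289.] 281 296 228 278
keeper 0.54 [126. 346.] 332 358 121 128
rod 0.84 [171. 344.] 334 353 135 209
cylinder_a 0.77 [164. 291.] 272 309 143 190
cylinder_a 0.62 [302. 280.] 274 296 292 320
rack 0.73 [206. 331.] 268 377 0 424
```

View pics/w2.png

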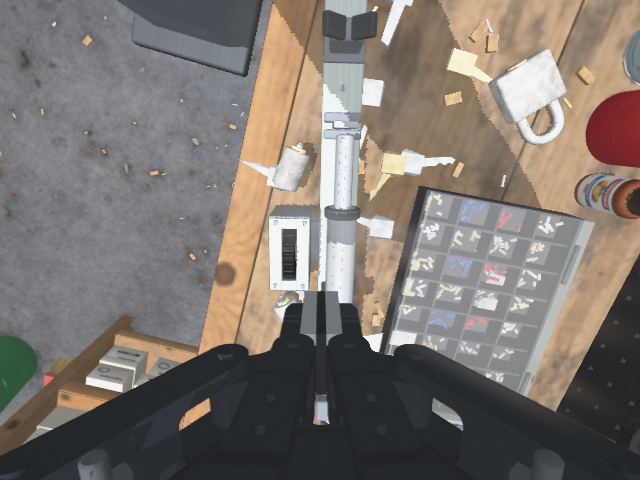

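```bash
cat > fit2.py <<'E'
from h import *
import h,pickle
from scipy.optimize import least_squares
np.set_printoptions(precision=4,suppress=True)
h._c['wrist']=pickle.load(open('w2.pkl','rb'))
P=[((270,217),(-13,62,55)),((311,217),(-13,26,55)),((269,290),(-83,62,55)),((308.5,290),(-83,26,55)),((343,207),(0,0,80)),((345,124.5),(62.5,0,88)),((345,150),(None,0,78)),((324.5,11),(122,20,79)),((377,11),(122,-20,79))]
def W(q,p):
    c,s=np.cos(q[2]),np.sin(q[2]); p=np.array(p)/1000.; return np.array([q[0]+c*p[0]-s*p[1],q[1]+s*p[0]+c*p[1],p[2]])
P=[p for p in P if p[1][0] is not None]
f=lambda q:np.concatenate([proj('wrist',W(q,w))[0]-p for p,w in P])
r=least_squares(f,[.4665,-.3321,1.84],loss='soft_l1',x_scale=[.01,.01,.1])
print(r.x,np.degrees(r.x[2])); print(r.fun.reshape(-1,2)); np.save('q.npy',r.x)
q=r.x
for n,p in dict(wheel=(-48,44,65.5),g1=(35,0,75),rest1=(130,0,73.5),rest2=(220,0,73.5)).items(): print(n,W(q,p))
print('head',at_z('wrist',(344,135),.077), 'cyl', at_z('wrist',(280,302),.04),at_z('wrist',(291,164),.03))
E
python3 fit2.py
```

```text
[ 0.4673 -0.3287  1.821 ] 104.33281154102428
[[-1.8576 -2.5763]
 [-0.7314 -1.7233]
 [ 0.5007  0.3488]
 [ 0.7597  1.1119]
 [-0.1429 -0.8112]
 [ 1.6799 -2.3826]
 [-3.9943 21.3484]
 [ 0.857  22.675 ]]
wheel [ 0.4365 -0.3861  0.0655]
g1 [ 0.4586 -0.2948  0.075 ]
rest1 [ 0.4351 -0.2028  0.0735]
rest2 [ 0.4128 -0.1156  0.0735]
head [ 0.4531 -0.2771  0.077 ] cyl [ 0.4398 -0.4403  0.04  ] [ 0.4174 -0.3127  0.03  ]
```

```bash
sed -i 's/(324.5,11)/(323,36)/;s/(377,11)/(376.5,38)/' fit2.py; python3 fit2.py
```

```text
[ 0.4678 -0.3304  1.8167] 104.08732838664292
[[-1.8269 -0.8844]
 [-0.7562  0.143 ]
 [ 0.1972  1.8489]
 [ 0.407   2.7676]
 [-0.1536  1.3828]
 [ 2.0341  0.1676]
 [-1.7143 -0.9927]
 [ 2.0218 -1.3982]]
wheel [ 0.4368 -0.3877  0.0655]
g1 [ 0.4592 -0.2965  0.075 ]
rest1 [ 0.4361 -0.2043  0.0735]
rest2 [ 0.4142 -0.117   0.0735]
head [ 0.4531 -0.2771  0.077 ] cyl [ 0.4398 -0.4403  0.04  ] [ 0.4174 -0.3127  0.03  ]
```

Request:
move_arm:
  motion:
    - {"x": -2.2, "y": -1.5, "z": 5, "yaw": 1.4}
    - {"x": -4.2, "y": -2.7, "z": 10, "yaw": 1.4}
    - {"x": -4.2, "y": -2.7, "z": 14, "yaw": 1.4}
    - {"x": -4.2, "y": -2.7, "z": 15.7, "yaw": 1.4}
    - {"x": -4.2, "y": -2.7, "z": 16.2, "yaw": 1.4}
    - {"x": -4.2, "y": -2.7, "z": 16.4, "yaw": 1.4}
    - {"x": -4.2, "y": -2.7, "z": 16.5, "yaw": 1.4}
    - {"x": -4.2, "y": -2.7, "z": 16.55, "yaw": 1.4}
  gripper: -1

```text
clock: 3.3
eef_pos: [0.4408, -0.3981, 0.0669]
tool_rot: [0.615, 0.789, -0.0, 0.001]
ft_force: [-0.6, 0.2, -0.7]
grip_width: 0.0004
grasp_force: 0.0
```

Run:
```python
from h import *
print(bot.get_obs()['eef_pos'],bot.get_obs()['ft_force'])
im=bot.camera('wrist')[60:460,180:480]; cv2.imwrite('pics/w3.png',cv2.resize(im,None,fx=1.5,fy=1.5))
```

```text
[ 0.4408033  -0.39806699  0.06685144] [-0.57692206  0.20850825 -0.69299414]
```

View pics/w3.png

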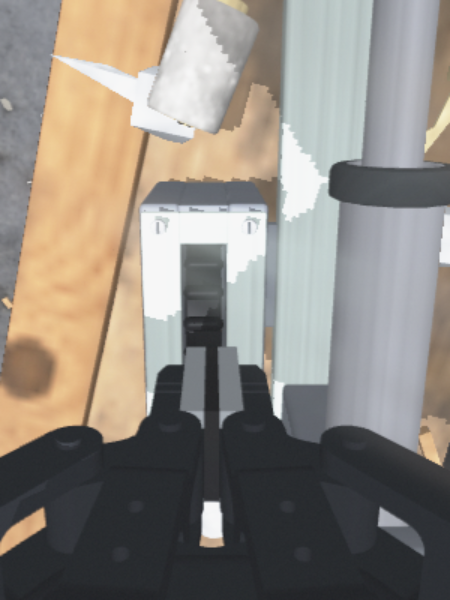

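Request:
move_arm:
  motion:
    - {"x": 0, "y": -0.2, "z": 0.1, "yaw": 0}
    - {"x": 0, "y": -0.2, "z": 0.2, "yaw": 0}
    - {"x": 0, "y": -0.2, "z": 0.3, "yaw": 0}
    - {"x": 0, "y": -0.2, "z": 0.3, "yaw": 0}

```text
clock: 3.85
eef_pos: [0.4387, -0.3996, 0.0645]
tool_rot: [0.615, 0.788, -0.001, 0.002]
ft_force: [-2.0, -0.3, 6.0]
grip_width: -0.0001
grasp_force: 3.2
```

Request:
move_arm:
  motion:
    - {"x": 0.3, "y": 0, "z": 0.05, "yaw": 0}
    - {"x": 0.7, "y": 0, "z": 0.05, "yaw": 0}
    - {"x": 1.1, "y": 0, "z": 0.05, "yaw": 0}
    - {"x": 1.5, "y": 0, "z": 0.05, "yaw": 0}
    - {"x": 1.9, "y": 0, "z": 0.05, "yaw": 0}
    - {"x": 2.3, "y": 0, "z": 0.05, "yaw": 0}

```text
clock: 4.6
eef_pos: [0.4331, -0.377, 0.0642]
tool_rot: [0.615, 0.788, -0.001, 0.002]
ft_force: [-1.3, 0.0, 5.0]
grip_width: 0.0
grasp_force: 2.2
```

```bash
cat > kp.py <<'E'
from h import *
import sys
np.set_printoptions(precision=4,suppress=True)
for c in ['scene','side']:
    bot.camera(c)
    for r in bot.cut_out(c,'keeper')[:3]:
        ys,xs=np.where(r['mask']); print(c,round(r['score'],2),np.round(r['centre']),xs.min(),xs.max(),ys.min(),ys.max())
q=np.load('q.npy');s,k=np.sin(q[2]),np.cos(q[2])
R=lambda p:np.array([q[0]+k*p[0]-s*p[1],q[1]+s*p[0]+k*p[1],p[2]])
for c in ['scene','side']: print(c,'blade tops up/guide/down',proj(c,np.array([R((.0625,0,z)) for z in (.088,.068,.048)])).tolist())
E
python3 kp.py
```

```text
scene 0.54 [307. 366.] 363 367 296 314
scene blade tops up/guide/down [[367.5009449701298, 289.16171878114545], [366.65504319079247, 295.57891892284323], [365.8328861702122, 301.80869450691097]]
side blade tops up/guide/down [[334.3135557310969, 270.06359839273614], [334.0946808841604, 276.9086383559093], [333.87965669985925, 283.610103292617]]
```

Request:
move_arm:
  motion:
    - {"x": 0, "y": 0, "z": -0.8, "yaw": 0}
    - {"x": -1.2, "y": 0, "z": -0.8, "yaw": 0}
    - {"x": -2.4, "y": 0, "z": -0.8, "yaw": 0}
    - {"x": -2.4, "y": 0, "z": -0.4, "yaw": 0}
    - {"x": -2.4, "y": 0, "z": 0, "yaw": 0}
    - {"x": -2.4, "y": 0, "z": 0.05, "yaw": 0}
    - {"x": -2.0, "y": 0, "z": 0.05, "yaw": 0}
    - {"x": -1.6, "y": 0, "z": 0.05, "yaw": 0}
    - {"x": -1.2, "y": 0, "z": 0.05, "yaw": 0}
    - {"x": -0.8, "y": 0, "z": 0.05, "yaw": 0}
    - {"x": -0.4, "y": 0, "z": 0.05, "yaw": 0}
    - {"x": -0.2, "y": 0, "z": 0.05, "yaw": 0}

```text
clock: 6.3
eef_pos: [0.4355, -0.381, 0.0646]
tool_rot: [0.615, 0.788, -0.001, 0.004]
ft_force: [0.3, -2.0, 6.9]
grip_width: -0.0
grasp_force: 3.0
```

```bash
python3 kp.py|head -4
```

```text
scene 0.56 [307. 366.] 364 367 300 310
scene blade tops up/guide/down [[367.5009449701298, 289.16171878114545], [366.65504319079247, 295.57891892284323], [365.8328861702122, 301.80869450691097]]
side blade tops up/guide/down [[334.3135557310969, 270.06359839273614], [334.0946808841604, 276.9086383559093], [333.87965669985925, 283.610103292617]]
```

Request:
move_arm:
  motion:
    - {"x": 0, "y": 0, "z": -0.8, "yaw": 0}
    - {"x": -1.0, "y": 0, "z": -0.8, "yaw": 0}
    - {"x": -2.0, "y": 0, "z": -0.8, "yaw": 0}
    - {"x": -2.0, "y": 0, "z": -0.3, "yaw": 0}
    - {"x": -2.0, "y": 0, "z": 0.1, "yaw": 0}
    - {"x": -1.6, "y": 0, "z": 0.1, "yaw": 0}
    - {"x": -1.2, "y": 0, "z": 0.1, "yaw": 0}
    - {"x": -0.8, "y": 0, "z": 0.1, "yaw": 0}
    - {"x": -0.4, "y": 0, "z": 0.1, "yaw": 0}

```text
clock: 7.62
eef_pos: [0.4376, -0.3873, 0.0649]
tool_rot: [0.616, 0.788, -0.002, 0.007]
ft_force: [1.0, -8.8, 10.8]
grip_width: -0.0001
grasp_force: 5.7
```

Request:
move_arm:
  motion:
    - {"x": 0, "y": 0, "z": -4, "yaw": 0}
    - {"x": 1, "y": 1, "z": -9, "yaw": 0}
    - {"x": 3, "y": 3, "z": -12, "yaw": 0}
    - {"x": 6, "y": 4, "z": -12, "yaw": 0}
  gripper: 0

```text
clock: 8.12
eef_pos: [0.4604, -0.3144, 0.1833]
tool_rot: [0.615, 0.788, 0.0, 0.003]
ft_force: [-0.4, -0.0, 0.0]
grip_width: 0.0423
grasp_force: 0.0
```

Run:
```python
from h import *
im=bot.camera('wrist'); a=im[0:300,200:480]; b=bot.camera('side')[255:345,290:400]
cv2.imwrite('pics/w4.png',np.hstack([cv2.resize(a,(420,450)),cv2.resize(b,(370,450),interpolation=2)]))
for n in ['keeper','rod','wheel']:
  for r in bot.cut_out('wrist',n)[:2]:
    ys,xs=np.where(r['mask']); print(n,round(r['score'],2),np.round(r['centre']),xs.min(),xs.max(),ys.min(),ys.max())
q=np.load('q.npy');s,k=np.sin(q[2]),np.cos(q[2])
R=lambda p:np.array([q[0]+k*p[0]-s*p[1],q[1]+s*p[0]+k*p[1],p[2]])
print(proj('wrist',np.array([R(p) for p in [(0,0,.075),(.0625,0,.048),(.035,0,.075),(.13,0,.0735)]])))
print(bot.get_obs()['eef_pos'])
```

```text
keeper 0.52 [170. 323.] 311 335 164 173
keeper 0.46 [252. 314.] 243 355 0 424
rod 0.56 [226. 325.] 312 334 184 269
wheel 0.93 [305. 274.] 260 275 285 336
[[328.69344505 268.20956678]
 [328.47107176 172.87374258]
 [328.999459   218.63671539]
 [329.90107489  63.30225463]]
[ 0.45795368 -0.31370858  0.18001503]
```

View pics/w4.png

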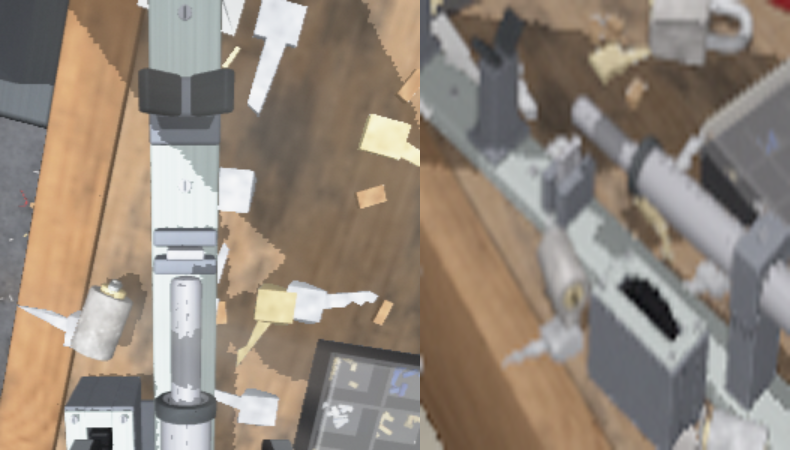

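Run:
```python
from h import *
np.set_printoptions(precision=4,suppress=True)
from scipy.spatial.transform import Rotation as Rn
im=bot.camera('wrist'); o=bot.get_obs(); p=o['eef_pos'];R=Rn.from_quat(o['tool_rot']).as_matrix()
f=lambda px,z:(at_z('wrist',px,z)-p)@R*100
r=bot.cut_out('wrist','rod')[0]; ys,xs=np.where(r['mask']); print(r['score'],ys.min(),ys.max())
for y in (ys.min()+12,ys.max()-25):
    x=xs[ys==y]; print('rod',y,x.min(),x.max(),f(((x.min()+x.max())/2,y),.075))
print('head',f((xs[ys<ys.min()+5].mean(),ys.min()),.075),'mouth',f((xs.mean(),ys.max()),.08))
print('keeper',f(bot.cut_out('wrist','keeper')[0]['centre'][::-1],.048)); print('rest1',f((324.7,50),.079),f((324.7,75),.079)); print(p,R)
```

```text
0.95 187 274
rod 199 318 338 [ 2.9336  0.4742 10.5034]
rod 249 318 337 [-0.495   0.4555 10.5009]
head [ 3.7195  0.4455 10.504 ] mouth [-2.1202  0.4635  9.9997]
keeper [ 4.3282  0.4685 13.2044]
rest1 [11.7371  0.2354 10.11  ] [10.3921  0.2382 10.109 ]
[ 0.4579 -0.3141  0.18  ] [[-0.2432  0.97   -0.0011]
 [ 0.97    0.2432  0.0005]
 [ 0.0007 -0.001  -1.    ]]
```

Request:
move_arm:
  motion:
    - {"x": 0.5, "y": 0.46, "z": 4, "yaw": 0}
    - {"x": 0.5, "y": 0.46, "z": 8, "yaw": 0}
    - {"x": 0.5, "y": 0.46, "z": 11, "yaw": 0}
    - {"x": 0.5, "y": 0.46, "z": 12.4, "yaw": 0}
    - {"x": 0.5, "y": 0.46, "z": 12.4, "yaw": 0}
    - {"x": 0.5, "y": 0.46, "z": 12.4, "yaw": 0}

```text
clock: 9.28
eef_pos: [0.4625, -0.3086, 0.0581]
tool_rot: [0.615, 0.788, 0.0, 0.001]
ft_force: [-0.2, -0.3, -0.7]
grip_width: 0.0426
grasp_force: 0.0
```

Request:
move_arm:
  motion:
    - {"x": 0, "y": 0, "z": 0, "yaw": 0}
    - {"x": 0, "y": 0, "z": 0, "yaw": 0}
    - {"x": 0, "y": 0, "z": 0, "yaw": 0}
    - {"x": 0, "y": 0, "z": 0, "yaw": 0}
    - {"x": 0, "y": 0, "z": 0, "yaw": 0}
  gripper: -1

```text
clock: 9.9
eef_pos: [0.4622, -0.3083, 0.0579]
tool_rot: [0.615, 0.789, -0.0, 0.001]
ft_force: [-1.1, 0.1, 4.6]
grip_width: 0.0121
grasp_force: 58.4
```

Request:
move_arm:
  motion:
    - {"x": 0, "y": 0, "z": -0.1, "yaw": 0}
    - {"x": 0.8, "y": 0, "z": -0.15, "yaw": 0}
    - {"x": 1.6, "y": 0, "z": -0.15, "yaw": 0}
    - {"x": 2.4, "y": 0, "z": -0.15, "yaw": 0}
    - {"x": 3.0, "y": 0, "z": -0.15, "yaw": 0}
    - {"x": 3.0, "y": 0, "z": -0.15, "yaw": 0}

```text
clock: 10.65
eef_pos: [0.4536, -0.2771, 0.0581]
tool_rot: [0.615, 0.789, 0.001, -0.001]
ft_force: [-1.1, 1.9, 1.5]
grip_width: 0.0122
grasp_force: 58.5
```

Run:
```python
from h import *
np.set_printoptions(precision=4,suppress=True)
from scipy.spatial.transform import Rotation as Rn
im=bot.camera('wrist'); o=bot.get_obs(); p=o['eef_pos'];R=Rn.from_quat(o['tool_rot']).as_matrix()
f=lambda px,z:(at_z('wrist',px,z)-p)@R*100
for r in bot.cut_out('wrist','rod')[:2]:
    ys,xs=np.where(r['mask']); print(r['score'],ys.min(),ys.max(),xs.min(),xs.max(),f((xs[ys<ys.min()+5].mean(),ys.min()),.075))
cv2.imwrite('pics/w5.png',np.hstack([im[0:450,150:500],cv2.resize(bot.camera('side')[255:345,290:370],(400,450),interpolation=2)]))
```

```text
0.6 245 424 301 340 [ 3.3579  0.0101 -1.6844]
```

View pics/w5.png

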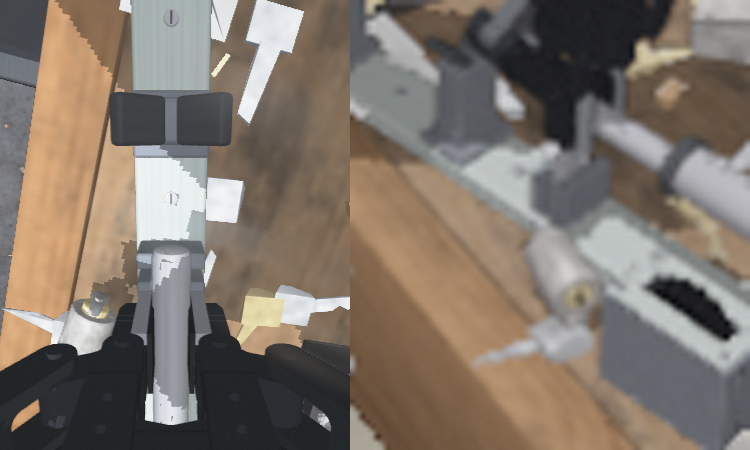

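Request:
move_arm:
  motion:
    - {"x": 0.8, "y": 0, "z": -0.05, "yaw": 0}
    - {"x": 1.6, "y": 0, "z": -0.05, "yaw": 0}
    - {"x": 2.4, "y": 0, "z": -0.05, "yaw": 0}
    - {"x": 3.0, "y": 0, "z": -0.05, "yaw": 0}
    - {"x": 3.6, "y": 0, "z": -0.05, "yaw": 0}
    - {"x": 4.2, "y": 0, "z": -0.05, "yaw": 0}
    - {"x": 4.2, "y": 0, "z": -0.05, "yaw": 0}

```text
clock: 11.68
eef_pos: [0.4436, -0.2371, 0.0587]
tool_rot: [0.615, 0.789, 0.0, -0.001]
ft_force: [-0.4, 0.7, -1.6]
grip_width: 0.012
grasp_force: 58.4
```

Request:
move_arm:
  motion:
    - {"x": 0.5, "y": 0, "z": 0, "yaw": 0}
    - {"x": 1.0, "y": 0, "z": 0, "yaw": 0}
    - {"x": 1.0, "y": 0, "z": 0.1, "yaw": 0}
    - {"x": 1.0, "y": 0, "z": 0.1, "yaw": 0}

```text
clock: 12.18
eef_pos: [0.4414, -0.2277, 0.0577]
tool_rot: [0.615, 0.789, 0.0, -0.0]
ft_force: [-1.1, 1.0, 0.1]
grip_width: 0.0118
grasp_force: 58.4
```

Request:
move_arm:
  motion:
    - {"x": 0, "y": 0, "z": 0, "yaw": 0}
    - {"x": 0, "y": 0, "z": 0, "yaw": 0}
    - {"x": -1, "y": 0, "z": 0, "yaw": 0}
    - {"x": -2.5, "y": 0, "z": 0, "yaw": 0}
    - {"x": -4, "y": 0, "z": 0, "yaw": 0}
    - {"x": -5.5, "y": 0, "z": 0, "yaw": 0}
    - {"x": -7, "y": 0, "z": 0, "yaw": 0}
    - {"x": -8.2, "y": 0, "z": 0, "yaw": 0}
    - {"x": -8.2, "y": 0, "z": 0, "yaw": 0}
    - {"x": -8.2, "y": 0, "z": 0, "yaw": 0}
  gripper: 0

```text
clock: 13.42
eef_pos: [0.4613, -0.3074, 0.0576]
tool_rot: [0.615, 0.789, 0.0, -0.0]
ft_force: [0.1, 0.5, -0.3]
grip_width: 0.043
grasp_force: 0.0
```

Run:
```python
from h import *
np.set_printoptions(precision=4,suppress=True)
im=bot.camera('wrist'); o=bot.get_obs()
cv2.imwrite('pics/w6.png',np.hstack([im[0:450,150:500],cv2.resize(bot.camera('side')[255:345,290:370],(400,450),interpolation=2)]))
q=np.load('q.npy'); d=o['eef_pos'][:2]-q[:2]; print('rack xy',d@[np.cos(q[2]),np.sin(q[2])],d@[-np.sin(q[2]),np.cos(q[2])])
```

```text
rack xy 0.024025827907210674 0.0006906824614325386
```

View pics/w6.png

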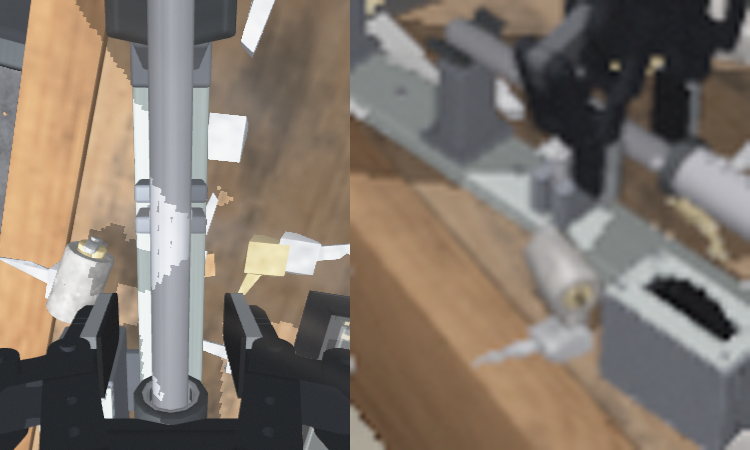

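Request:
move_arm:
  motion:
    - {"x": 0, "y": 0, "z": 0, "yaw": 0}
    - {"x": 0, "y": 0, "z": 0, "yaw": 0}
    - {"x": 0, "y": 0, "z": 0, "yaw": 0}
    - {"x": 0, "y": 0, "z": 0, "yaw": 0}
    - {"x": 0, "y": 0, "z": -0.1, "yaw": 0}
    - {"x": 0.8, "y": 0, "z": -0.1, "yaw": 0}
    - {"x": 1.6, "y": 0, "z": -0.1, "yaw": 0}
    - {"x": 2.4, "y": 0, "z": -0.1, "yaw": 0}
    - {"x": 3.2, "y": 0, "z": -0.1, "yaw": 0}
    - {"x": 4.0, "y": 0, "z": -0.1, "yaw": 0}
    - {"x": 4.8, "y": 0, "z": -0.1, "yaw": 0}
    - {"x": 5.6, "y": 0, "z": -0.1, "yaw": 0}
    - {"x": 6.4, "y": 0, "z": -0.1, "yaw": 0}
    - {"x": 6.8, "y": 0, "z": -0.1, "yaw": 0}
  gripper: -1

```text
clock: 15.28
eef_pos: [0.4448, -0.2413, 0.0588]
tool_rot: [0.615, 0.789, -0.0, -0.0]
ft_force: [0.8, -0.2, -3.2]
grip_width: 0.012
grasp_force: 58.4
```

Request:
move_arm:
  motion:
    - {"x": 0.4, "y": 0, "z": 0, "yaw": 0}
    - {"x": 0.8, "y": 0, "z": 0, "yaw": 0}
    - {"x": 1.2, "y": 0, "z": 0, "yaw": 0}
    - {"x": 1.2, "y": 0, "z": 0.1, "yaw": 0}
    - {"x": 1.2, "y": 0, "z": 0.1, "yaw": 0}

```text
clock: 15.9
eef_pos: [0.442, -0.2302, 0.0578]
tool_rot: [0.615, 0.789, -0.0, -0.0]
ft_force: [0.1, 0.9, -3.7]
grip_width: 0.0118
grasp_force: 58.4
```

Request:
move_arm:
  motion:
    - {"x": 0, "y": 0, "z": 0, "yaw": 0}
    - {"x": 0, "y": 0, "z": 0, "yaw": 0}
    - {"x": -1, "y": 0, "z": 0, "yaw": 0}
    - {"x": -2.5, "y": 0, "z": 0, "yaw": 0}
    - {"x": -4, "y": 0, "z": 0, "yaw": 0}
    - {"x": -5.5, "y": 0, "z": 0, "yaw": 0}
    - {"x": -7, "y": 0, "z": 0, "yaw": 0}
    - {"x": -8.0, "y": 0, "z": 0, "yaw": 0}
    - {"x": -8.0, "y": 0, "z": 0, "yaw": 0}
    - {"x": -8.0, "y": 0, "z": 0, "yaw": 0}
  gripper: 0

```text
clock: 17.15
eef_pos: [0.4613, -0.3074, 0.0576]
tool_rot: [0.615, 0.789, 0.0, -0.0]
ft_force: [-0.4, -0.0, 0.0]
grip_width: 0.0426
grasp_force: 0.0
```

Run:
```python
from h import *
np.set_printoptions(precision=4,suppress=True)
q=np.load('q.npy');u=np.array([np.cos(q[2]),np.sin(q[2])])
for c in ['wrist','scene','side']:
    im=bot.camera(c); cv2.imwrite(f'pics/s2{c}.png',im)
    for r in bot.cut_out(c,'rod')[:2]:
        ys,xs=np.where(r['mask']); i=[ys.argmin()]; e=(xs[i[0]],ys[i[0]]); 
        j=xs.argmin(); e2=(xs[j],ys[j])
        print(c,round(r['score'],2),e,(at_z(c,e,.075)[:2]-q[:2])@u,e2,(at_z(c,e2,.075)[:2]-q[:2])@u)
```

```text
wrist 0.7 (np.int64(297), np.int64(0)) 0.13191275065619104 (np.int64(296), np.int64(12)) 0.12882627422688844
scene 0.95 (np.int64(294), np.int64(271)) 0.2198330022723914 (np.int64(293), np.int64(273)) 0.21966679302784983
scene 0.28 (np.int64(295), np.int64(266)) 0.2231706828302561 (np.int64(280), np.int64(294)) 0.22260578462935604
side 0.77 (np.int64(288), np.int64(244)) 0.21885716746319184 (np.int64(287), np.int64(245)) 0.2176073145327646
```

Request:
move_arm:
  motion:
    - {"x": 0, "y": 0, "z": 0, "yaw": 0}
    - {"x": 0, "y": 0, "z": 0, "yaw": 0}
    - {"x": 0, "y": 0, "z": 0, "yaw": 0}
    - {"x": 0, "y": 0, "z": 0, "yaw": 0}
    - {"x": 0, "y": 0, "z": -0.05, "yaw": 0}
    - {"x": 0.8, "y": 0, "z": -0.05, "yaw": 0}
    - {"x": 1.6, "y": 0, "z": -0.05, "yaw": 0}
    - {"x": 2.4, "y": 0, "z": -0.05, "yaw": 0}
    - {"x": 3.2, "y": 0, "z": -0.05, "yaw": 0}
    - {"x": 4.0, "y": 0, "z": -0.05, "yaw": 0}
    - {"x": 4.4, "y": 0, "z": -0.05, "yaw": 0}
    - {"x": 4.4, "y": 0, "z": 0, "yaw": 0}
    - {"x": 4.4, "y": 0, "z": 0, "yaw": 0}
  gripper: -1

```text
clock: 19.08
eef_pos: [0.4505, -0.2645, 0.0576]
tool_rot: [0.615, 0.789, 0.0, -0.001]
ft_force: [-0.9, 1.3, -2.7]
grip_width: 0.0117
grasp_force: 58.4
```

Request:
move_arm:
  motion:
    - {"x": 0, "y": 0, "z": 0, "yaw": 0}
    - {"x": 0, "y": 0, "z": 0, "yaw": 0}
    - {"x": 0, "y": 0, "z": 0, "yaw": 0}
    - {"x": 0, "y": 0, "z": -2, "yaw": 0}
    - {"x": 0, "y": 0, "z": -5, "yaw": 0}
    - {"x": 0, "y": 0, "z": -9, "yaw": 0}
    - {"x": -2, "y": 0, "z": -12, "yaw": 0}
    - {"x": -2, "y": 0, "z": -14, "yaw": 0}
    - {"x": -2, "y": 0, "z": -14, "yaw": 0}
    - {"x": -2, "y": 0, "z": -14, "yaw": 0}
  gripper: 0

```text
clock: 20.32
eef_pos: [0.4552, -0.2842, 0.1968]
tool_rot: [0.615, 0.789, -0.0, -0.001]
ft_force: [1.0, 0.5, -0.8]
grip_width: 0.0432
grasp_force: 0.0
```

Run:
```python
from h import *
np.set_printoptions(precision=4,suppress=True)
q=np.load('q.npy');u=np.array([np.cos(q[2]),np.sin(q[2])])
im=bot.camera('wrist'); s=bot.camera('side')[225:355,265:415]
cv2.imwrite('pics/f.png',np.hstack([im[0:400,170:480],cv2.resize(s,(461,400),interpolation=2)]))
for r in bot.cut_out('wrist','rod')[:2]:
    ys,xs=np.where(r['mask'])
    for e in [(xs[ys<ys.min()+4].mean(),ys.min()),(xs[ys>ys.max()-4].mean(),ys.max())]: print(round(r['score'],2),e,(at_z('wrist',e,.0735)[:2]-q[:2])@u)
```

```text
0.67 (np.float64(321.0), np.int64(0)) 0.19816983079052103
0.67 (np.float64(321.35087719298247), np.int64(269)) 0.02268216529271714
0.48 (np.float64(320.1904761904762), np.int64(0)) 0.1981700629208666
0.48 (np.float64(321.4479166666667), np.int64(424)) -0.11582433129762582
```

View pics/f.png

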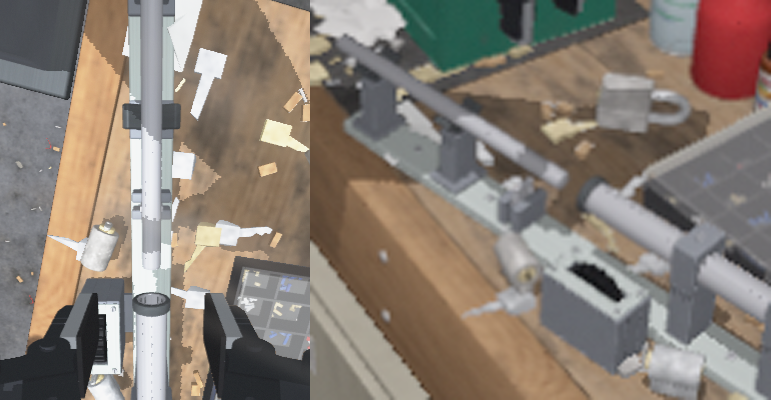

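The picture shows the rod lying in both vee rests. Its tail, at column 321, row 269, is about 22 mm clear of the mouth. The blade is down and the bystanders have not moved.

```bash
python3 -c "
from workcell import bot
print(bot.job_done())"
```

```text
the job is handed in; nothing more can be done
None
```

The job is handed in at about 20 s on the clock: I rolled the keeper blade fully down with the thumbwheel, then drew the rod out in three grips, and it lies in both vee rests with its inner end about 22 mm clear of the tube, the blade still down and nothing else visibly moved.

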